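# Unlatch and raise the hood of a plate chamber

## Task

Open the white plate chamber: press the red release button on its hood so that the steel T-handle pops up, turn the T-handle clockwise (seen from above) as far as it goes, then lift the hood by its black grab bar until it swings back and stays open on its own. Leave the T-handle up and turned, and do not disturb the tip box and bottle that stand beside it.

Things in the scene. Friction and masses are not known exactly. Their poses are not given: they have to be found in the camera images.
- button_top (a point): centre of the top of the red round release button (26 mm across) on the hood's top face; it stands 9 mm proud of the face and is pressed straight down 6 mm against a spring (1.5 N to start, 5 N fully down). From about half-way down the T-handle pops up.
- t_bar (a point): middle of the cross bar of the steel T-handle (bar 90 mm long, 16 mm wide, 18 mm tall, red stripe on top; it moves with the handle; its y axis runs along the bar, its z axis points out of the hood; the stem, 14 mm thick, is below the middle). Stowed, the bar lies in a slot in the hood's top with only 2 mm showing; popped up, its underside is 16 mm and its middle 25 mm above the hood's top face. The T-handle's middle is 105 mm from the button, along the slot.
- turn_axis (a point): point on the T-handle's turning axis, level with the hood's flat top face (165 mm above the table when closed); its z axis is square to that face, its x axis points from the grab bar to the hinge; moves with the hood.
- grab_bar (a point): middle of the black round grab bar along the hood's front edge (14 mm thick, 160 mm long, along the y axis of this point; its middle 42 mm off the hood's front face, 15 mm below the hood's top face); it moves with the hood. The bar is round, so the hood can turn in a pinch while the gripper stays upright.
- hood_hinge (a point): middle of the hood's level hinge line at the rear of the chamber, straight behind the middle of the grab bar; its y axis lies along the hinge, its x axis points backwards, away from the grab bar. The bar runs on a circle of 249 mm about it; fixed to the chamber.
- button (a joint): travel of the button, 0 up to 0.006 m fully down.
- t_pop (a joint): how far the T-handle has come up: 0 stowed, 0.032 m fully up; held at 0 by the button's catch, then pushed up by a spring of about 4 to 6 N.
- t_turn (a joint): turn of the T-handle, clockwise from above: 0 locked (bar parallel to the grab bar), 1.4 rad at its stop; turns only when up, stays where it is left (friction 0.08 N m). The hood is unlatched above about 1.1 rad.
- hood (a joint): opening angle of the hood: 0 closed, 1.35 rad at its stop. It takes a few newtons at the grab bar to lift; below about 0.7 rad it falls shut, beyond about 0.8 rad its spring carries it, damped, to the stop.
- tip_box_mid (a point): centre of the blue pipette-tip box (white top with yellow tips), 85 x 120 x 50 mm, loose on the table; leave alone.
- bottle_mid (a point): centre of the clear bottle with a blue cap, 62 mm across, 130 mm tall, loose; leave alone.

How it is judged:
By the outcome, as a careful person would: the job done as asked, in the order asked, and still so for the second after the job is handed in, with the robot touching nothing.
It also fails if it takes over 64 s, if anything falls off the work surface, if the arm or the gripper's body presses on something with over 40 N, if the wrist force passes 120 N, or if a joint passes its speed limit or range.

## Robot

A 7-joint arm with a two-finger parallel gripper is mounted at the origin on the work surface. World frame = base frame: x ahead of the robot, y to its left, z up, the work surface at z = 0. Lengths are in mm, angles in rad, forces in N, time in s.
With the tool pointing down it reaches from about 400 to 900 mm from the base axis. Payload 5.6 kg.
Tool frame: the origin (TCP) lies on the centre line of the jaws, within the pads' length; the fingertips stand 17 mm ahead of it and the grasp point (between the pads) lies 2 mm behind it; z points along the fingers, y is the line along which they close (so a half turn about z gives the same grasp; the last joint's range is limited). The gripper opens to 92 mm and grips with 3 to 60 N. Pads are 20 mm wide; open, the fingers measure 128 mm over their backs; the gripper's body (75 mm by 189 mm) begins 69 mm behind the grasp point.
Start: joints at [-1.281, 0.468, -0.012, 1.603, 0.006, 1.071, -0.056], TCP at [212.389, 614.328, 231.592] pointing down, gripper open.
Joint ranges: [-2.53, 2.53], [-0.31, 2.02], [-1.57, 1.55], [0.28, 2.44], [-1.29, 4.43], [0.15, 1.84], [-2.92, 2.92]. Speed limits (rad/s): [2.57, 2.57, 3.14, 3.14, 3.14, 3.14, 3.14].

## Interface

Orientations are given as a unit quaternion [w, x, y, z].
In Python, from workcell import sensors, cams, job gives the robot as it stands.
- The arm moves only by the tool apply_moves, never from a script. Its argument "increments" is a list of rows, each a list of 3 entries, a list of its own where there are three numbers: the shift along the tool's x, y, z in units of 40 mm (1.0 is 40 mm), then the turn, a rotation vector about the tool's x, y, z in units of 5 degrees (1.0 is 5 degrees), then the closure in counts, from 0 (fully open) to 255 (shut). In form: [[[x, y, z], [wx, wy, wz], claw], ...]. A call has 1 to 10 rows; each row shifts and turns the commanded pose from where the row before left it, along the tool's axes as they then stand; what a row does not reach is not made up. A row lasts 1/12 s, in which the tool goes at most 41.7 mm and 7.16 degrees, less where a joint would pass 70% of its speed; a pose out of reach is approached as far as the arm can. A call is refused whole if a number of a shift passes 1 or a number of a turn 1, either way. A call with a gripper value outside its range is refused whole. The fingers move at their own pace and stop on an object; "grip_force" is the grip in N (left out, the last holds). Time passes only in rows, so rows that do not move let the fingers close. It gives the time, the measured TCP pose, the force, the opening and the grip force at its end, in the units of the state.
- sensors.sense(): the state, without advancing time (a new reading comes with each control period).
- cams.get_image(name): name is "scene" or "side" or "wrist"; returns a dict with "img" (480x640x3 uint8, red, green, blue), "mtx" (3x3 intrinsics, pixels), "eye" and "attitude" of the camera in the world; the wrist camera has in their place "T_tool_cam" (4x4, takes a point from camera to tool coordinates, whose origin is the TCP and whose axes are the flange's). Camera axes: x right, y up, looking along -z (the intrinsics and any distortion apply to the point x, -y, -z); pixel columns grow to the right and rows downward; lengths in mm; the calibration is good to about 2 mm. The wrist camera is an equidistant fisheye: a pixel r from the principal point sees the ray r / f radians off the axis. A picture is of the moment at which its call begins: read the wrist's pose just before it. There is no depth.
- job.sign_off(): hands the job in; it is judged then, once.
The state is a dict: "clock": time; "joint_pos": joint angles; "dq": joint speeds; "joint_efforts": joint torques, N m; "tool_pos": TCP position; "orientation": TCP orientation; "contact_force": force on the tool from outside, world axes, zero at the start; "torque": the same for the moment, N m; "width": opening from 0.0 (shut) to 1.0 (fully open); "grasp_force": force on a finger pad.
Only numpy, scipy, OpenCV 4.12 (cv2) and the standard library are available. Lean on these libraries where they do the work, as an engineer would, in place of code of your own. Each camera call takes 0.05 s, during which the arm holds its last target. There are 200 camera calls.

## Working session

There is one attempt and no reset: what is moved stays moved. The work goes in short steps, Python scripts to look and compute and a tool call to move; the robot and the scene stay as the last step left them, time stands still between calls to the robot, and variables do not carry over. Pictures are saved under pics/ and viewed, at most 10 in all, crops included, and the job is handed in when it is done.

Besides the shell and the picture viewer there is one more tool, called after "Request:" as name(argument=value, ...), one argument or row to a line, values as JSON. apply_moves: Moves the arm, as the interface text tells. Its arguments: {"type":"object","properties":{"increments":{"type":"array","items":{"type":"array"}},"grip_force":{"type":"number"}},"required":["increments"]}

```bash
mkdir -p pics; ls; python3 - <<'E'
from workcell import sensors,cams
import cv2,numpy as np
s=sensors.sense();print({k:np.round(v,3).tolist() for k,v in s.items()})
for n in("scene","side","wrist"):
    d=cams.get_image(n);cv2.imwrite(f"pics/{n}0.png",d["img"][:,:,::-1])
    print(n,{k:np.round(v,4).tolist() for k,v in d.items() if k!="img"})
E
```

```text
pics
{'clock': 0.0, 'joint_pos': [-1.281, 0.468, -0.012, 1.604, 0.006, 1.071, -0.056], 'dq': [-0.001, 0.002, -0.001, -0.0, 0.002, -0.001, -0.0], 'joint_efforts': [-0.001, -52.057, -0.013, -24.375, -0.057, 0.017, 0.0], 'tool_pos': [212.216, 613.789, 230.637], 'orientation': [-0.0, 0.166, 0.986, -0.001], 'contact_force': [-0.895, 0.418, 0.563], 'torque': [-0.03, -0.019, 0.007], 'grasp_force': 0.0, 'width': 0.996}
scene {'mtx': [[575.0196, 0.0, 325.1985], [0.0, 575.0196, 242.9522], [0.0, 0.0, 1.0]], 'eye': [1143.2934, -667.8688, 951.6109], 'attitude': [0.8724, 0.3739, 0.1331, 0.2853]}
side {'mtx': [[458.5954, 0.0, 314.7575], [0.0, 458.5954, 233.587], [0.0, 0.0, 1.0]], 'eye': [547.2284, -590.2327, 835.079], 'attitude': [0.9328, 0.3561, -0.0165, -0.0529]}
wrist {'mtx': [[371.6483, 0.0, 322.7272], [0.0, 371.6483, 237.1188], [0.0, 0.0, 1.0]], 'T_tool_cam': [[-0.0012, 0.9692, 0.2461, 70.3305], [1.0, 0.001, 0.0009, 0.9606], [0.0006, 0.2461, -0.9692, -153.7358], [0.0, 0.0, 0.0, 1.0]]}
```

View pics/scene0.png

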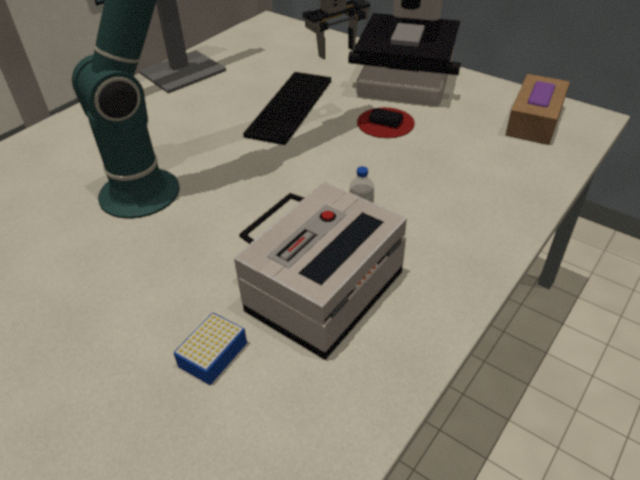

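View pics/side0.png

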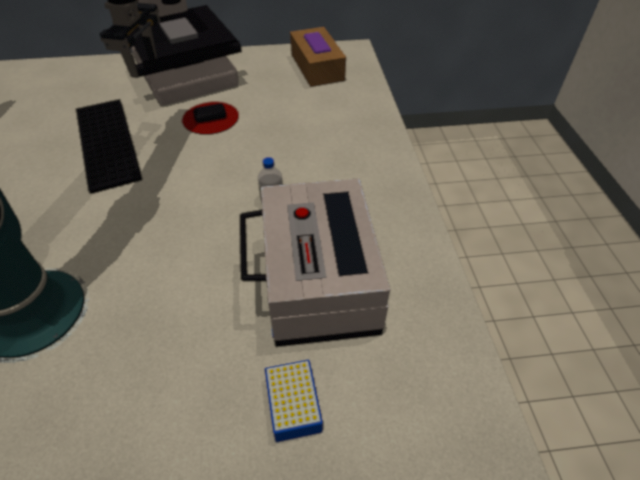

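The scene view shows the button at (328,216), the T-handle at (296,245) and the grab bar from (245,238) to (292,197). In the side view the button is at (302,213), the T-handle at (308,254) and the grab bar at x≈243, rows 213–279. The tip box is at about (294,395) and the bottle at (269,175).

```bash
cat > h.py <<'E'
import numpy as np,cv2
from scipy.spatial.transform import Rotation as R
from workcell import sensors,cams
C={"scene":([575.0196,325.1985,242.9522],[1143.2934,-667.8688,951.6109],[0.8724,0.3739,0.1331,0.2853]),
"side":([458.5954,314.7575,233.587],[547.2284,-590.2327,835.079],[0.9328,0.3561,-0.0165,-0.0529])}
def Q(q): return R.from_quat(np.r_[q[1:],q[0]])
def onplane(n,u,v,z):
    (f,cx,cy),e,q=C[n];d=Q(q).apply([(u-cx)/f,-(v-cy)/f,-1]);e=np.array(e)
    return e+d*(z-e[2])/d[2]
def wpose():
    s=sensors.sense();return Q(s["orientation"]).as_matrix(),np.array(s["tool_pos"])
T=np.array([[-.0012,.9692,.2461,70.3305],[1,.001,.0009,.9606],[.0006,.2461,-.9692,-153.7358]])
def wplane(u,v,z,Rm,p):
    f,cx,cy=371.6483,322.7272,237.1188
    a=np.array([u-cx,v-cy]);r=np.hypot(*a);t=r/f;a=a/max(r,1e-9)
    d=Rm@T[:,:3]@np.array([np.sin(t)*a[0],-np.sin(t)*a[1],-np.cos(t)])
    e=Rm@T[:,3]+p
    return e+d*(z-e[2])/d[2]
E
python3 - <<'E'
from h import *
for n,l in {"scene":[("btn",328,216,174),("T",296,245,167),("g1",244,238,150),("g2",293,197,150)],
"side":[("btn",302,213,174),("T",308,254,167),("g1",243,213,150),("g2",243,279,150),("box",293,392,50),("cap",268,162,130)]}.items():
    for k,u,v,z in l: print(n,k,onplane(n,u,v,z).round(1))
Rm,p=wpose();print(Rm.round(3))
E
```

```text
scene btn [593.4  55.5 174. ]
scene T [589.2 -46.1 167. ]
scene g1 [476.6 -78.7 150. ]
scene g2 [474.1  84.9 150. ]
side btn [588.5  55.3 174. ]
side T [590.3 -46.3 167. ]
side g1 [467.5  93.2 150. ]
side g2 [466.4 -77.7 150. ]
side box [ 540.2 -258.7   50. ]
side cap [526. 278. 130.]
[[-0.945  0.327 -0.   ]
 [ 0.327  0.945 -0.001]
 [-0.    -0.001 -1.   ]]
```

Request:
apply_moves(
  increments=[
    [[-0.75,-0.56,0],[0,0,0],255],
    [[-0.75,-0.56,0],[0,0,0],255],
    [[-0.75,-0.56,0],[0,0,0],255],
    [[-0.75,-0.56,0],[0,0,0],255],
    [[-0.75,-0.56,0],[0,0,0],255],
    [[-0.75,-0.56,0],[0,0,0],255],
    [[-0.75,-0.56,0],[0,0,0],255],
    [[-0.75,-0.56,0],[0,0,0],255],
    [[-0.75,-0.56,0],[0,0,0],255],
    [[-0.75,-0.56,0],[0,0,0],255],
  ],
)

```text
clock: 0.98
tool_pos: [423.3, 302.8, 231.6]
orientation: [-0.0, 0.166, 0.986, 0.0]
contact_force: [-0.2, -0.1, -0.2]
width: 0.297
grasp_force: 0.0
```

Request:
apply_moves(
  increments=[
    [[-0.75,-0.56,0],[0,0,0],255],
    [[-0.75,-0.56,0],[0,0,0],255],
    [[-0.75,-0.56,0],[0,0,0],255],
    [[-0.75,-0.56,0],[0,0,0],255],
    [[-0.75,-0.56,0],[0,0,0],255],
    [[-0.75,-0.56,0],[0,0,0],255],
    [[-0.75,-0.56,0],[0,0,0],255],
    [[0,0,0],[0,0,1],255],
    [[0,0,0],[0,0,1],255],
    [[0,0,0],[0,0,1],255],
  ],
)

```text
clock: 1.82
tool_pos: [570.1, 86.6, 231.2]
orientation: [-0.0, 0.296, 0.955, -0.0]
contact_force: [0.2, 1.0, 0.3]
width: 0.007
grasp_force: 0.0
```

Request:
apply_moves(
  increments=[
    [[0,0,0],[0,0,1],255],
    [[0,0,0],[0,0,1],255],
    [[0,0,0],[0,0,1],255],
    [[0,0,0],[0,0,1],255],
    [[0,0,0],[0,0,1],255],
    [[0,0,0],[0,0,1],255],
    [[0,0,0],[0,0,1],255],
    [[0,0,0],[0,0,1],255],
    [[0,0,0],[0,0,1],255],
    [[0,0,0],[0,0,1],255],
  ],
)

```text
clock: 2.65
tool_pos: [569.7, 87.8, 231.4]
orientation: [-0.0, 0.671, 0.741, -0.0]
contact_force: [0.6, -0.9, -0.1]
width: 0.002
grasp_force: 0.0
```

```bash
python3 - <<'E'
from h import *
s=sensors.sense();Rm,p=wpose();print(Rm.round(3),p.round(1),np.round(s["joint_pos"],2),s["width"],s["clock"],np.round(s["contact_force"],1))
cv2.imwrite("pics/w1.png",cams.get_image("wrist")["img"][:,:,::-1])
E
```

```text
[[-0.099  0.995 -0.   ]
 [ 0.995  0.099 -0.   ]
 [-0.    -0.    -1.   ]] [569.7  87.8 231.4] [-0.59  0.36  0.48  1.81 -0.19  1.01  0.06] 0.002115821112704694 2.65 [ 0.6 -0.9 -0.1]
```

View pics/w1.png

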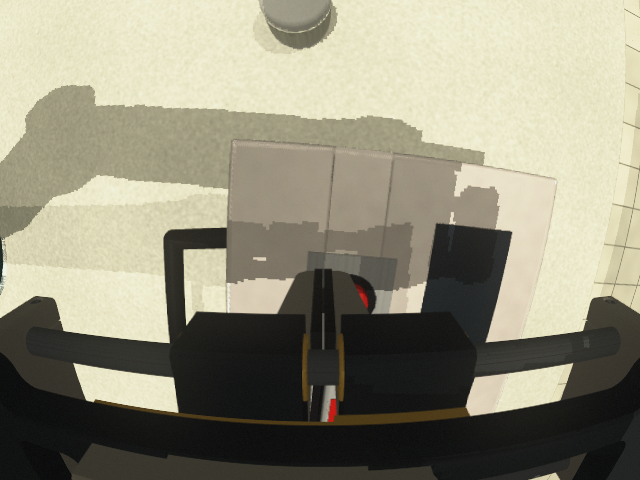

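The button's right rim is at (376,297), partly hidden by the finger. The hood's far edge runs from (232,140) to (556,180), the grab bar corner is at (166,237), and the slot panel's far corners are at (308,252) and (397,259).

```bash
python3 - <<'E'
from h import *
Rm,p=wpose()
for k,u,v,z in [("rim",376,297,172),("rimtop",358,276,172),("c1",232,140,165),("c2",556,180,165),("pan1",308,252,165),("pan2",397,259,165),("edgeL",228,280,165),("bar",174,245,150),("bar2",178,300,150),("T",333,412,167)]: print(k,wplane(u,v,z,Rm,p).round(1))
for k,u,v,z in [("c00",265,186,165),("c10",360,180,165),("c01",273,297,165),("c11",388,287,165)]: print(k,onplane("side",u,v,z).round(1))
for k,u,v,z in [("c00",328,185,165),("c10",406,222,165),("c01",237,263,165),("c11",319,305,165)]: print(k,onplane("scene",u,v,z).round(1))
E
```

```text
rim [605.8  68.7 172. ]
rimtop [592.7  81.7 172. ]
c1 [509.5 156.7 165. ]
c2 [723.5 157.3 165. ]
pan1 [560.9  92.  165. ]
pan2 [617.   92.5 165. ]
edgeL [510.8  68.  165. ]
bar [467.2  83.1 150. ]
bar2 [468.9  41.5 150. ]
T [589.5 -31.5 167. ]
c00 [517.1 154.7 165. ]
c10 [724.3 149.6 165. ]
c01 [ 520.  -133.9  165. ]
c11 [ 723.6 -136.2  165. ]
c00 [523.7 149.5 165. ]
c10 [729.9 142.1 165. ]
c01 [ 526.6 -150.4  165. ]
c11 [ 719.5 -142.5  165. ]
```

```bash
python3 - <<'E'
from h import *
for n,box in(("scene",(265,195,350,275)),("side",(290,195,325,285))):
    im=cv2.imread(f"pics/{n}0.png").astype(int);b,g,r=im[...,0],im[...,1],im[...,2]
    m=((r-np.maximum(g,b))>45).astype(np.uint8);x0,y0,x1,y1=box;mm=np.zeros_like(m);mm[y0:y1,x0:x1]=m[y0:y1,x0:x1]
    k,l,st,c=cv2.connectedComponentsWithStats(mm)
    for i in range(1,k):
        if st[i,4]>8: print(n,st[i],c[i].round(1),onplane(n,*c[i],172 if c[i][1]<235 else 167).round(1))
im=cv2.imread("pics/w1.png").astype(int);m=(im[...,2]-np.maximum(im[...,0],im[...,1]))>60
m[400:]=0;ys,xs=np.nonzero(m);Rm,p=wpose()
P=np.array([wplane(u,v,173,Rm,p) for u,v in zip(xs,ys)]);print(len(xs),P.min(0),P.max(0),P[P[:,0].argmax()],P[P[:,1].argmax()])
E
```

```text
scene [321 211  13   9  92] [327.2 214.9] [588.4  59.3 172. ]
scene [288 237  16  14  59] [295.9 243.8] [586.8 -43.4 167. ]
side [295 207  14  11 104] [301.6 211.8] [588.1  60.6 172. ]
side [305 243   6  20  66] [307.3 252.5] [589.2 -42.6 167. ]
115 [585.99703915 -13.76574658 173.        ] [600.89904077  76.0443568  173.        ] [600.89904077  61.77776825 173.        ] [592.08753375  76.0443568  173.        ]
```

Request:
apply_moves(
  increments=[
    [[-0.73,0.4,0],[0,0,0],255],
    [[0,0,0],[0,0,1],255],
    [[0,0,0.4],[0,0,0.14],255],
    [[0,0,0.4],[0,0,0],255],
    [[0,0,0],[0,0,0],255],
  ],
)

```text
clock: 3.12
tool_pos: [586.9, 60.3, 196.7]
orientation: [-0.001, 0.705, 0.709, -0.002]
contact_force: [-0.7, 0.1, -0.6]
width: 0.004
grasp_force: 0.0
```

Request:
apply_moves(
  increments=[
    [[0,0,0.08],[0,0,0],255],
    [[0,0,0.08],[0,0,0],255],
    [[0,0,0.04],[0,0,0],255],
    [[0,0,0.04],[0,0,0],255],
    [[0,0,0.04],[0,0,0],255],
    [[0,0,0.04],[0,0,0],255],
    [[0,0,0],[0,0,0],255],
    [[0,0,0],[0,0,0],255],
  ],
)

```text
clock: 3.78
tool_pos: [589.2, 60.5, 187.6]
orientation: [0.0, 0.706, 0.709, 0.001]
contact_force: [-1.3, 0.6, 2.4]
width: 0.005
grasp_force: 1.8
```

Request:
apply_moves(
  increments=[
    [[0,0,0.04],[0,0,0],255],
    [[0,0,0.04],[0,0,0],255],
    [[0,0,0],[0,0,0],255],
    [[0,0,0],[0,0,0],255],
  ],
)

```text
clock: 4.12
tool_pos: [589.3, 60.5, 185.3]
orientation: [-0.0, 0.706, 0.709, 0.001]
contact_force: [-4.6, -0.4, 14.6]
width: 0.005
grasp_force: 6.8
```

Request:
apply_moves(
  increments=[
    [[0,0,-0.5],[0,0,0],255],
    [[0,0,-0.9],[0,0,0],255],
    [[0,0,-0.6],[0,0,0],200],
    [[-0.3,0,0],[0,0,0],150],
    [[-0.4,0,0],[0,0,0],150],
    [[-0.6,0,0],[0,0,0],150],
    [[-0.6,0,0],[0,0,0],150],
    [[0,0,0],[0,0,0],150],
  ],
)

```text
clock: 4.78
tool_pos: [588.6, -21.9, 263.2]
orientation: [0.001, 0.708, 0.706, -0.001]
contact_force: [-0.4, -1.1, 0.1]
width: 0.401
grasp_force: 0.0
```

```bash
python3 - <<'E'
from h import *
s=sensors.sense();Rm,p=wpose();print(Rm.round(3),p.round(1),np.round(s["joint_pos"],2),s["width"],s["clock"],np.round(s["contact_force"],1))
a=cams.get_image("wrist")["img"][:,:,::-1];b=cams.get_image("side")["img"][:,:,::-1];cv2.imwrite("pics/w2.png",a);cv2.imwrite("pics/s2.png",b)
b=cv2.resize(b[160:320,210:410],(400,320));cv2.imwrite("pics/c2.png",np.hstack([cv2.resize(a,(400,300)),b[:300]]))
E
```

```text
[[ 0.003  1.    -0.   ]
 [ 1.    -0.003 -0.003]
 [-0.003 -0.    -1.   ]] [588.6 -21.9 263.2] [-0.45  0.36  0.55  1.75 -0.2   1.09  0.16] 0.4010704413652008 4.7833 [-0.4 -1.1  0.1]
```

View pics/c2.png

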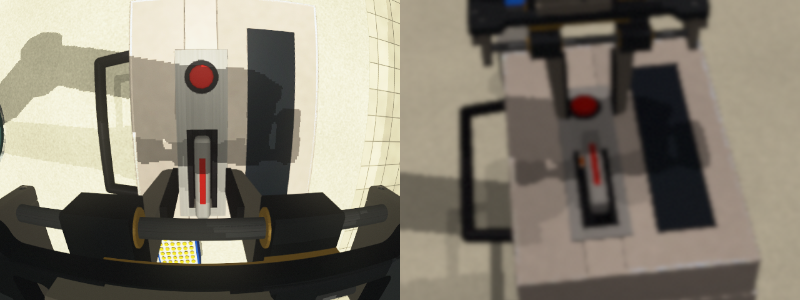

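The T-handle has popped up. In the wrist view its bar runs from (322,218) to (323,345) in full-resolution pixels, between the open fingers. The grab bar is on the left, at x≈158–172.

```bash
python3 - <<'E'
from h import *
Rm,p=wpose()
def comps(f,lim,th=45):
    im=cv2.imread(f).astype(int);m=((im[...,2]-np.maximum(im[...,0],im[...,1]))>th).astype(np.uint8);z=np.zeros_like(m);x0,y0,x1,y1=lim;z[y0:y1,x0:x1]=m[y0:y1,x0:x1]
    k,l,st,c=cv2.connectedComponentsWithStats(z);return [(st[i],c[i]) for i in range(1,k) if st[i,4]>15]
for st,c in comps("pics/w2.png",(280,90,370,335)): print(st,c, wplane(*c,174 if c[1]<180 else 199,Rm,p).round(1), "ends",wplane(c[0],st[1],199,Rm,p).round(1),wplane(c[0],st[1]+st[3],199,Rm,p).round(1))
for st,c in comps("pics/s2.png",(285,195,330,285)): print("side",st,c,onplane("side",*c,172 if c[1]<225 else 199).round(1))
im=cv2.imread("pics/w2.png",0)
for v in (160,200,240): 
    xs=np.nonzero(im[v,140:205]<70)[0]+140; print(v,xs.min(),xs.max(),[wplane(u,v,150,Rm,p).round(1) for u in (xs.min(),xs.max())])
for u,v in((158,100),(175,308)):print(wplane(u,v,150,Rm,p).round(1))
E
```

```text
[ 303  103   39   39 1159] [321.81794651 122.22691976] [588.9  68.2 174. ] ends [589.  78. 199.] [589.   55.1 199. ]
[319 254  11  73 736] [323.81657609 290.11005435] [590.3 -36.3 199. ] ends [590.2 -12.4 199. ] [590.3 -62.7 199. ]
side [296 208  12   9  93] [301.5483871  212.11827957] [588.   59.9 172. ]
side [305 233   5  20  62] [306.96774194 242.48387097] [589.1 -45.2 199. ]
160 153 169 [array([459.6,  46.6, 150. ]), array([473.4,  45.8, 150. ])]
200 157 172 [array([461. ,  15.4, 150. ]), array([474. ,  15.1, 150. ])]
240 161 176 [array([461.3, -16.6, 150. ]), array([474.6, -16.6, 150. ])]
[465.   92.6 150. ]
[466.  -75.4 150. ]
```

Request:
apply_moves(
  increments=[
    [[0,0,0],[0,0,0],150],
    [[0,0,0],[0,0,0],150],
  ],
)

```text
clock: 5.05
tool_pos: [589.1, -14.3, 263.0]
orientation: [-0.0, 0.705, 0.709, -0.0]
contact_force: [-0.1, 0.0, -0.7]
width: 0.412
grasp_force: 0.0
```

```bash
python3 - <<'E'
from h import *
Rm,p=wpose();print(Rm.round(4),p)
cv2.imwrite("pics/w3.png",cams.get_image("wrist")["img"][:,:,::-1])
im=cv2.imread("pics/w3.png").astype(int);m=((im[...,2]-np.maximum(im[...,0],im[...,1]))>45).astype(np.uint8);m[335:]=0;m[:,:280]=0;m[:,370:]=0
k,l,st,c=cv2.connectedComponentsWithStats(m)
for i in range(1,k):
    if st[i,4]>15: print(st[i],c[i],wplane(*c[i],174 if c[i][1]<180 else 199,Rm,p).round(1))
E
```

```text
[[-5.9e-03  1.0e+00 -7.0e-04]
 [ 1.0e+00  5.9e-03  4.0e-04]
 [ 4.0e-04 -7.0e-04 -1.0e+00]] [589.1294289  -14.256262   263.02875558]
[ 304  115   38   39 1156] [322.2050173  134.25432526] [589.1  62.9 174. ]
[318 266  10  69 690] [322.5 300. ] [589.8 -40.6 199. ]
```

Request:
apply_moves(
  increments=[
    [[-0.3,0,0],[0,0,0],150],
    [[-0.3,0,0.2],[0,0,0],150],
    [[-0.14,0,0.4],[0,0,0],150],
    [[0,0,0.4],[0,0,0],150],
    [[0,0,0.4],[0,0,0],150],
    [[0,0,0.3],[0,0,0],150],
    [[0,0,0.15],[0,0,0],150],
    [[0,0,0],[0,0,0],150],
    [[0,0,0],[0,0,0],150],
  ],
)

```text
clock: 5.85
tool_pos: [589.5, -45.3, 189.8]
orientation: [0.0, 0.706, 0.709, -0.0]
contact_force: [-0.4, -0.1, 1.2]
width: 0.413
grasp_force: 0.0
```

Request:
apply_moves(
  increments=[
    [[0,0,0],[0,0,0],255],
    [[0,0,0],[0,0,0],255],
    [[0,0,0],[0,0,0],255],
    [[0,0,0],[0,0,0],255],
    [[0,0,0],[0,0,0],255],
  ],
  grip_force=15,
)

```text
clock: 6.27
tool_pos: [589.4, -45.2, 190.2]
orientation: [0.0, 0.706, 0.709, 0.0]
contact_force: [-2.0, -0.5, 3.5]
width: 0.173
grasp_force: 15.0
```

Request:
apply_moves(
  increments=[
    [[0,0,0],[0,0,0.3],255],
    [[0,0,0],[0,0,0.6],255],
    [[0,0,0],[0,0,0.8],255],
    [[0,0,0],[0,0,0.8],255],
    [[0,0,0],[0,0,0.8],255],
    [[0,0,0],[0,0,0.8],255],
    [[0,0,0],[0,0,0.8],255],
    [[0,0,0],[0,0,0.8],255],
    [[0,0,0],[0,0,0.8],255],
    [[0,0,0],[0,0,0.8],255],
  ],
)

```text
clock: 7.1
tool_pos: [588.5, -44.9, 189.6]
orientation: [-0.001, 0.893, 0.45, -0.001]
contact_force: [-2.8, -0.1, 3.6]
width: 0.175
grasp_force: 15.0
```

Request:
apply_moves(
  increments=[
    [[0,0,0],[0,0,0.8],255],
    [[0,0,0],[0,0,0.8],255],
    [[0,0,0],[0,0,0.8],255],
    [[0,0,0],[0,0,0.8],255],
    [[0,0,0],[0,0,0.8],255],
    [[0,0,0],[0,0,0.8],255],
    [[0,0,0],[0,0,0.8],255],
    [[0,0,0],[0,0,0.8],255],
    [[0,0,0],[0,0,0.5],255],
    [[0,0,0],[0,0,0.5],255],
  ],
)

```text
clock: 7.93
tool_pos: [588.0, -44.2, 189.3]
orientation: [-0.001, 0.99, 0.144, -0.001]
contact_force: [-4.7, 1.7, 3.9]
width: 0.173
grasp_force: 15.0
```

Request:
apply_moves(
  increments=[
    [[0,0,0],[0,0,0.3],255],
    [[0,0,0],[0,0,0.3],255],
    [[0,0,0],[0,0,0.3],255],
    [[0,0,0],[0,0,0],255],
    [[0,0,0],[0,0,0],255],
  ],
)

```text
clock: 8.35
tool_pos: [588.0, -44.1, 189.2]
orientation: [-0.001, 0.994, 0.106, -0.002]
contact_force: [-4.3, 3.3, 4.6]
width: 0.175
grasp_force: 15.0
```

```bash
python3 - <<'E'
from h import *
s=sensors.sense();Rm,p=wpose();print(Rm.round(3),p.round(1),np.round(s["joint_pos"],2),s["width"],s["clock"],np.round(s["contact_force"],1),np.round(s["torque"],2))
E
```

```text
[[ 0.977  0.211 -0.003]
 [ 0.211 -0.977  0.002]
 [-0.003 -0.003 -1.   ]] [588.  -44.1 189.2] [-0.61  0.52  0.85  1.83 -0.47  1.   -0.92] 0.17452476600732414 8.35 [-4.3  3.3  4.6] [ 0.53  1.18 -0.03]
```

Request:
apply_moves(
  increments=[
    [[0,0,0],[0,0,0.3],255],
    [[0,0,0],[0,0,0.3],255],
    [[0,0,0],[0,0,0.3],255],
    [[0,0,0],[0,0,0],255],
    [[0,0,0],[0,0,0],255],
    [[0,0,0],[0,0,0],255],
  ],
)

```text
clock: 8.85
tool_pos: [588.0, -44.0, 189.2]
orientation: [-0.001, 0.998, 0.068, -0.002]
contact_force: [-4.9, 2.5, 3.6]
width: 0.173
grasp_force: 15.4
```

```bash
python3 - <<'E'
from h import *
s=sensors.sense();Rm,p=wpose();print(Rm.round(3)[0],p.round(1),np.round(s["contact_force"],1),np.round(s["torque"],2))
E
```

```text
[ 0.991  0.136 -0.004] [588.  -44.  189.2] [-4.9  2.5  3.6] [0.51 1.18 0.43]
```

Request:
apply_moves(
  increments=[
    [[0,0,0],[0,0,0],150],
    [[0,0,0],[0,0,0],150],
    [[0,0,0],[0,0,0],150],
    [[0,0,-0.3],[0,0,0],150],
    [[0,0,-0.5],[0,0,0],150],
    [[0,0,-0.5],[0,0,0],150],
    [[0,0,-0.4],[0,0,-0.5],150],
    [[0,0,0],[0,0,-1],150],
    [[0,0,0],[0,0,-1],150],
    [[0,0,0],[0,0,-1],150],
  ],
)

```text
clock: 9.68
tool_pos: [589.8, -45.5, 259.0]
orientation: [0.0, 0.975, 0.22, 0.001]
contact_force: [0.1, -0.4, -0.1]
width: 0.413
grasp_force: 0.0
```

Request:
apply_moves(
  increments=[
    [[0,0,0],[0,0,-1],150],
    [[0,0,0],[0,0,-1],150],
    [[0,0,0],[0,0,-1],150],
    [[0,0,0],[0,0,-1],150],
    [[0,0,0],[0,0,-1],150],
    [[0,0,0],[0,0,-1],150],
    [[0,0,0],[0,0,-1],150],
    [[0,0,0],[0,0,-1],150],
    [[0,0,0],[0,0,-1],150],
    [[0,0,0],[0,0,-1],150],
  ],
)

```text
clock: 10.52
tool_pos: [589.6, -45.7, 258.6]
orientation: [0.001, 0.791, 0.612, 0.0]
contact_force: [-0.4, 0.6, 0.4]
width: 0.416
grasp_force: 0.0
```

Request:
apply_moves(
  increments=[
    [[0.2,-0.4,0],[0,0,-1],150],
    [[0.2,-0.5,0],[0,0,-1],150],
    [[0.2,-0.5,0],[0,0,-0.9],150],
    [[0.2,-0.5,0],[0,0,0],150],
    [[0.2,-0.5,0],[0,0,0],150],
    [[0.1,-0.4,0],[0,0,0],150],
    [[0.1,-0.2,0],[0,0,0],150],
    [[0,0,0],[0,0,0],150],
    [[0,0,0],[0,0,0],150],
    [[0,0,0],[0,0,0],150],
  ],
)

```text
clock: 11.35
tool_pos: [475.5, 11.4, 258.1]
orientation: [0.001, 0.709, 0.705, 0.0]
contact_force: [-0.4, 0.9, 0.2]
width: 0.412
grasp_force: 0.0
```

```bash
python3 - <<'E'
from h import *
s=sensors.sense();Rm,p=wpose();print(Rm.round(3),p.round(1),np.round(s["joint_pos"],2),s["width"],s["clock"])
a=cams.get_image("wrist")["img"][:,:,::-1];b=cams.get_image("side")["img"][:,:,::-1];cv2.imwrite("pics/w4.png",a);cv2.imwrite("pics/s4.png",b)
b=cv2.resize(b[160:360,210:410],(400,400));cv2.imwrite("pics/c4.png",np.hstack([np.vstack([cv2.resize(a,(400,300)),np.zeros((100,400,3),np.uint8)]),b]))
E
```

```text
[[ 0.005  1.     0.002]
 [ 1.    -0.005 -0.   ]
 [-0.     0.002 -1.   ]] [475.5  11.4 258.1] [-0.64  0.14  0.6   2.02 -0.09  1.01  0.  ] 0.41163893784331956 11.35
```

View pics/c4.png

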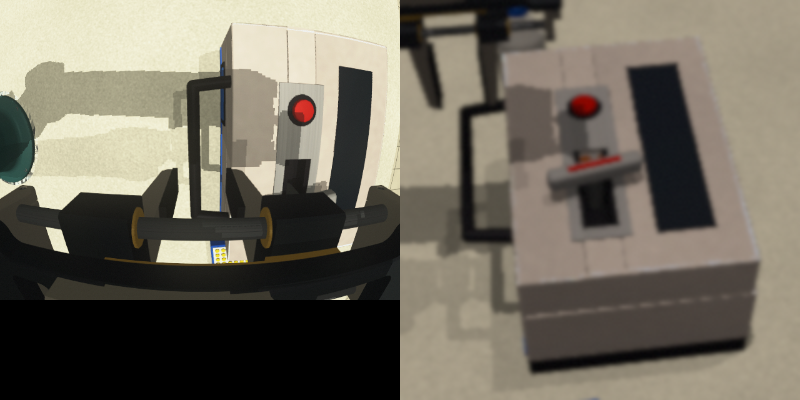

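The T-handle is turned almost square to the slot. The grab bar lies between the fingers at x≈300–320 in full-resolution pixels, with ends at rows ≈130 and 345. The side crop shows the hood seam about 36/88 of the way down the near face.

```bash
python3 - <<'E'
from h import *
Rm,p=wpose()
im=cv2.imread("pics/w4.png",0)
for v in (170,210,250,290): 
    xs=np.nonzero(im[v,290:340]<60)[0]+290; print(v,xs.min(),xs.max(),wplane((xs.min()+xs.max())/2,v,150,Rm,p).round(1))
for u,v in((308,132),(312,345)):print("end",wplane(u,v,150,Rm,p).round(1))
# seam height on near face: solve side ray with y=-136 plane
(f,cx,cy),e,q=C["side"]
for u,v in((268,301),(272,319),(275,345),(388,293),(385,312),(382,334)):
    d=Q(q).apply([(u-cx)/f,-(v-cy)/f,-1]);t=(-140-e[1])/d[1];print((u,v),(np.array(e)+d*t).round(0))
E
```

```text
170 300 318 [466.8  63.8 150. ]
210 301 318 [466.8  35.2 150. ]
250 303 319 [467.4   5.5 150. ]
290 304 320 [467.7 -26.1 150. ]
end [466.4  90.6 150. ]
end [466.8 -74.8 150. ]
(268, 301) [ 511. -140.  163.]
(272, 319) [ 513. -140.  103.]
(275, 345) [ 512. -140.    5.]
(388, 293) [ 724. -140.  152.]
(385, 312) [ 726. -140.   88.]
(382, 334) [ 729. -140.    5.]
```

Request:
apply_moves(
  increments=[
    [[-0.1,-0.2,0],[0,0,0],168],
    [[0,0,0.4],[0,0,0],168],
    [[0,0,0.4],[0,0,0],168],
    [[0,0,0.4],[0,0,0],168],
    [[0,0,0.4],[0,0,0],168],
    [[0,0,0.4],[0,0,0],168],
    [[0,0,0.4],[0,0,0],168],
    [[0,0,0.35],[0,0,0],168],
    [[0,0,0],[0,0,0],168],
    [[0,0,0],[0,0,0],168],
  ],
)

```text
clock: 12.28
tool_pos: [465.8, 7.2, 147.2]
orientation: [-0.0, 0.709, 0.705, -0.001]
contact_force: [0.2, -0.2, 0.6]
width: 0.341
grasp_force: 0.0
```

Request:
apply_moves(
  increments=[
    [[0,0,0],[0,0,0],255],
    [[0,0,0],[0,0,0],255],
    [[0,0,0],[0,0,0],255],
    [[0,0,0],[0,0,0],255],
  ],
  grip_force=25,
)

```text
clock: 12.62
tool_pos: [466.8, 7.9, 148.4]
orientation: [0.0, 0.709, 0.706, 0.001]
contact_force: [-2.0, -0.3, 4.6]
width: 0.146
grasp_force: 25.0
```

```bash
python3 - <<'E'
import numpy as np
for hz in (100,130):
    p0=np.arcsin((150-hz)/249);th=np.arange(0,1.32,.06)+p0;P=249*np.c_[-np.cos(th),np.sin(th)]
    print(hz,[[round(a/40,2),round(-b/40,2)] for a,b in np.diff(P,axis=0)])
E
```

```text
100 [[np.float64(0.09), np.float64(-0.36)], [np.float64(0.11), np.float64(-0.36)], [np.float64(0.13), np.float64(-0.35)], [np.float64(0.15), np.float64(-0.34)], [np.float64(0.17), np.float64(-0.33)], [np.float64(0.19), np.float64(-0.32)], [np.float64(0.21), np.float64(-0.31)], [np.float64(0.23), np.float64(-0.3)], [np.float64(0.24), np.float64(-0.28)], [np.float64(0.26), np.float64(-0.27)], [np.float64(0.28), np.float64(-0.25)], [np.float64(0.29), np.float64(-0.23)], [np.float64(0.3), np.float64(-0.22)], [np.float64(0.32), np.float64(-0.2)], [np.float64(0.33), np.float64(-0.18)], [np.float64(0.34), np.float64(-0.16)], [np.float64(0.35), np.float64(-0.14)], [np.float64(0.35), np.float64(-0.12)], [np.float64(0.36), np.float64(-0.1)], [np.float64(0.37), np.float64(-0.07)], [np.float64(0.37), np.float64(-0.05)], [np.float64(0.37), np.float64(-0.03)]]
130 [[np.float64(0.04), np.float64(-0.37)], [np.float64(0.06), np.float64(-0.37)], [np.float64(0.09), np.float64(-0.36)], [np.float64(0.11), np.float64(-0.36)], [np.float64(0.13), np.float64(-0.35)], [np.float64(0.15), np.float64(-0.34)], [np.float64(0.17), np.float64(-0.33)], [np.float64(0.19), np.float64(-0.32)], [np.float64(0.21), np.float64(-0.31)], [np.float64(0.23), np.float64(-0.3)], [np.float64(0.24), np.float64(-0.28)], [np.float64(0.26), np.float64(-0.27)], [np.float64(0.28), np.float64(-0.25)], [np.float64(0.29), np.float64(-0.23)], [np.float64(0.3), np.float64(-0.22)], [np.float64(0.32), np.float64(-0.2)], [np.float64(0.33), np.float64(-0.18)], [np.float64(0.34), np.float64(-0.16)], [np.float64(0.35), np.float64(-0.14)], [np.float64(0.35), np.float64(-0.12)], [np.float64(0.36), np.float64(-0.1)], [np.float64(0.37), np.float64(-0.07)]]
```

Request:
apply_moves(
  increments=[
    [[0,0.03,-0.15],[0,0,0],255],
    [[0,0.04,-0.18],[0,0,0],255],
    [[0,0.05,-0.18],[0,0,0],255],
    [[0,0.06,-0.18],[0,0,0],255],
    [[0,0,0],[0,0,0],255],
    [[0,0,0],[0,0,0],255],
  ],
)

```text
clock: 13.12
tool_pos: [471.7, 7.9, 175.4]
orientation: [-0.002, 0.709, 0.705, -0.001]
contact_force: [-5.0, 0.3, -0.3]
width: 0.143
grasp_force: 25.0
```

Request:
apply_moves(
  increments=[
    [[0,0.08,-0.36],[0,0,0],255],
    [[0,0.1,-0.36],[0,0,0],255],
    [[0,0.13,-0.35],[0,0,0],255],
    [[0,0.15,-0.34],[0,0,0],255],
    [[0,0.17,-0.33],[0,0,0],255],
  ],
)

```text
clock: 13.53
tool_pos: [499.6, 8.1, 246.1]
orientation: [0.0, 0.709, 0.705, 0.001]
contact_force: [3.2, 0.5, -6.3]
width: 0.147
grasp_force: 25.0
```

Request:
apply_moves(
  increments=[
    [[0,0.2,-0.32],[0,0,0],255],
    [[0,0.22,-0.3],[0,0,0],255],
    [[0,0.24,-0.29],[0,0,0],255],
    [[0,0.25,-0.28],[0,0,0],255],
    [[0,0.27,-0.26],[0,0,0],255],
    [[0,0.28,-0.24],[0,0,0],255],
  ],
)

```text
clock: 14.03
tool_pos: [556.1, 8.6, 314.0]
orientation: [-0.002, 0.709, 0.706, -0.0]
contact_force: [-6.5, 2.4, 4.1]
width: 0.142
grasp_force: 25.0
```

Request:
apply_moves(
  increments=[
    [[0,0.29,-0.22],[0,0,0],255],
    [[0,0.31,-0.21],[0,0,0],255],
    [[0,0.32,-0.19],[0,0,0],255],
    [[0,0.33,-0.17],[0,0,0],255],
    [[0,0.34,-0.15],[0,0,0],255],
    [[0,0.35,-0.13],[0,0,0],255],
    [[0,0,0],[0,0,0],255],
    [[0,0,0],[0,0,0],255],
  ],
)

```text
clock: 14.7
tool_pos: [636.1, 8.4, 357.1]
orientation: [0.001, 0.708, 0.706, 0.002]
contact_force: [-1.0, 3.3, 4.5]
width: 0.148
grasp_force: 25.0
```

Request:
apply_moves(
  increments=[
    [[0,0.36,-0.11],[0,0,0],255],
    [[0,0.36,-0.08],[0,0,0],255],
    [[0,0.18,-0.03],[0,0,0],255],
    [[0,0,0],[0,0,0],255],
    [[0,0,0],[0,0,0],255],
  ],
)

```text
clock: 15.12
tool_pos: [671.7, 8.5, 365.3]
orientation: [0.0, 0.708, 0.706, 0.002]
contact_force: [1.2, 4.8, 4.7]
width: 0.142
grasp_force: 25.0
```

Now release with a small opening and retreat straight up.

Request:
apply_moves(
  increments=[
    [[0,0,0],[0,0,0],160],
    [[0,0,0],[0,0,0],160],
    [[0,0,0],[0,0,0],160],
    [[0,0,-0.3],[0,0,0],160],
    [[0,0,-0.5],[0,0,0],160],
    [[0,0,-0.5],[0,0,0],160],
    [[0,0,-0.5],[0,0,0],160],
    [[0,-0.6,-0.2],[0,0,0],160],
    [[0,-0.8,0],[0,0,0],160],
    [[0,-0.8,0],[0,0,0],160],
  ],
)

```text
clock: 15.95
tool_pos: [581.5, 5.8, 444.2]
orientation: [0.0, 0.709, 0.705, -0.001]
contact_force: [-0.5, 0.5, -0.7]
width: 0.372
grasp_force: 0.0
```

Request:
apply_moves(
  increments=[
    [[0,-0.8,0],[0,0,0],160],
    [[0,-0.8,0],[0,0,0],160],
    [[0,-0.4,0],[0,0,0],160],
    [[0,0,0],[0,0,0],160],
    [[0,0,0],[0,0,0],160],
    [[0,0,0],[0,0,0],160],
    [[0,0,0],[0,0,0],160],
  ],
)

```text
clock: 16.53
tool_pos: [503.5, 7.4, 443.8]
orientation: [0.0, 0.709, 0.705, -0.001]
contact_force: [-0.2, 0.4, -0.8]
width: 0.374
grasp_force: 0.0
```

```bash
python3 - <<'E'
from h import *
s=sensors.sense();print(np.round(s["contact_force"],1))
a=cams.get_image("scene")["img"][:,:,::-1];b=cams.get_image("side")["img"][:,:,::-1]
cv2.imwrite("pics/c5.png",np.hstack([a[100:420,130:530],b[130:450,150:550]]))
E
```

```text
[-0.2  0.4 -0.8]
```

View pics/c5.png

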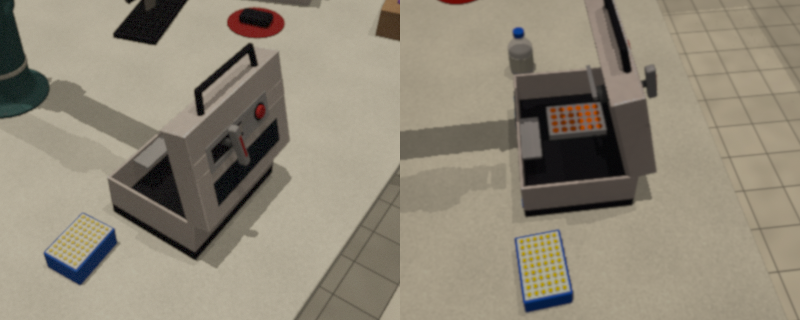

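The hood stands open. The T-handle is up and turned (scene crop, about (240,147)), and the tip box and bottle are where they were. The robot is clear.

```bash
python3 -c "
from workcell import job
print(job.sign_off())"
```

```text
the job is handed in; nothing more can be done
None
```

The job is handed in: the hood stands open on its own, the T-handle is up and turned to its stop, the tip box and bottle are where they were, and the arm is clear, after about 17 s of robot time.

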